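Turn the stool rail end for end in its jig

ROBOT

A 6-joint arm with a two-finger parallel gripper is mounted at the origin on the work surface. World frame = base frame: x ahead of the robot, y to its left, z up, the work surface at z = 0. Lengths are in mm, angles in degrees, forces in N, time in s.
With the tool pointing down it reaches from about 350 to 850 mm from the base axis. Payload 8.1 kg.
Tool frame: the origin (TCP) lies at the very end of the fingers, on their centre line; the grasp point (between the pads) lies 19 mm behind it; z points along the fingers, y is the line along which they close (so a half turn about z gives the same grasp; the last joint's range is limited). The gripper opens to 85 mm and grips with 20 to 120 N. Pads are 22 mm wide; open, the fingers measure 114 mm over their backs; the gripper's body (76 mm by 85 mm) begins 54 mm behind the grasp point. The pads swing forward as they close: fully open they stand 13 mm farther back than shut.
Start: joints at [71.998, 7.471, 85.268, -0, 87.261, -4.893], TCP at [136.063, 584.373, 231.292] pointing down, gripper open.
Joint ranges: [-169.43, 169.43], [-51.17, 129.36], [1.28, 143.12], [-76.62, 256.62], [0, 156.53], [-152.29, 152.29]. Speed limits (degrees/s): [136.94, 136.94, 159.86, 180, 180, 180].

INTERFACE

Orientations are given as [roll, pitch, yaw] about the fixed x, y, z axes, in that order (R = Rz(yaw) Ry(pitch) Rx(roll)).
In Python, from bench import r gives the robot as it stands.
- The arm moves only by the shell command python3 -m jog 'ROWS' [FORCE]. ROWS is JSON, a list of rows, each a list of 7 numbers: the turn, a rotation vector about the tool's x, y, z in degrees, then the shift along the tool's x, y, z in mm, then the closure, from -1 (fully open) to 1 (shut), so that 0 is half open. A call has 1 to 5 rows; each row shifts and turns the commanded pose from where the row before left it, along the tool's axes as they then stand; what a row does not reach is not made up. A row lasts 1/10 s, in which the tool goes at most 50 mm and 8.59 degrees, less where a joint would pass 70% of its speed; a pose out of reach is approached as far as the arm can. A call is refused whole if a number of a shift passes 50 or a number of a turn 8.59, either way. A call with a gripper value outside its range is refused whole. The fingers move at their own pace and stop on an object; FORCE is the grip in N (left out, the last holds). Time passes only in rows, so rows that do not move let the fingers close. It gives the time, the measured TCP pose, the force, the opening and the grip force at its end, in the units of the state.
- r.sense(): the state, without advancing time (a new reading comes with each control period).
- r.snapshot(name): name is "side" or "top" or "wrist"; returns a dict with "pixels" (400x640x3 uint8, red, green, blue), "fx", "fy", "cx", "cy" (pixels), "world_to_cam" (4x4, takes a point from world to camera coordinates); the wrist camera has in their place "hand_eye" (4x4, takes a point from camera to tool coordinates, whose origin is the TCP and whose axes are the flange's). Camera axes: x right, y up, looking along -z (the intrinsics and any distortion apply to the point x, -y, -z); pixel columns grow to the right and rows downward; lengths in mm; the calibration is good to about 2 mm. A picture is of the moment at which its call begins: read the wrist's pose just before it. There is no depth.
- r.hand_in(): hands the job in; it is judged then, once.
The state is a dict: "time": time; "joint_pos": joint angles; "qd": joint speeds; "joint_efforts": joint torques, N m; "tool_pos": TCP position; "tcp_rot": TCP orientation; "ft_force": force on the tool from outside, world axes, zero at the start; "wrist_torque": the same for the moment, N m; "finger_gap": finger opening in mm; "grip_force": force on a finger pad.
Only numpy, scipy, OpenCV 4.12 (cv2) and the standard library are available. Lean on these libraries where they do the work, as an engineer would, in place of code of your own. Each camera call takes 0.05 s, during which the arm holds its last target. There are 200 camera calls.

TASK

In the assembly jig lie two stool rails, and one of them was laid the wrong way round: its tenon (the thin tongue) points away from the mortised leg fixed across the end of the jig. Lift that rail, turn it end for end and lay it back in the middle of its own two saddles, same face up, with the tenon pointing at the leg. Do not strike the four upright clamps, and leave the other rail where it lies.

Things in the scene. Friction and masses are not known exactly. Their poses are not given: they have to be found in the camera images.
- jig: Fixed jig, grey board 340 (x) x 400 (y) x 12 mm. Origin on the bench, midway between the four saddles; z up, y along the rails to the mortised leg (y = 160 to 205, top at 85 mm). Two stations, x = -70 and +70, each two wooden U saddles at y = -75 and +75 (24 long in y, 70 wide in x): floor 45 mm above the bench, notch 46 wide, walls up to 67 mm. Free space between a station's saddles.
- clamps: Four upright steel toggle clamps with black grips, standing open on the jig board; same origin and axes as the jig. They stand at x = -145 and +145 mm, y = -75 and +75 mm, about 18 mm thick (foot 34 x 40 mm), tops 115 mm above the bench.
- rail: The stool rail lying the wrong way round (tenon to the jig's -y), in either station: loose wooden bar 30 x 30 mm, 240 mm long with its tenon, 0.10 to 0.21 kg. Origin at mid-length on the underside (45 mm above the bench when seated); z up, y along the rail to its tenon, which is the last 35 mm, 12 mm wide, 24 mm high. To finish with its origin at jig y = 0, tenon to the jig's +y.
- rail_tenon (a point): Middle of the tenon's end face on that rail: 120 mm along the rail's y from its origin, 15 mm above its underside.
- mate: The other stool rail, of the same size and shape, in the other station, lying rightly with its tenon towards the leg. Origin and axes as for the first rail. To be left alone.
Not all that is in view belongs to the job. Leave any white look-alike of the rail alone.

How it is judged:
By the outcome, as a careful person would: the job done as asked, in the order asked, and still so for the second after the job is handed in, with the robot touching nothing.
It also fails if it takes over 48 s, if anything falls off the work surface, if the arm or the gripper's body presses on something with over 40 N, if the wrist force passes 120 N, or if a joint passes its speed limit or range.

## Working session

There is one attempt and no reset: what is moved stays moved. The work goes in short steps, Python scripts to look and compute and a shell command to move; the robot and the scene stay as the last step left them, time stands still between calls to the robot, and variables do not carry over. Pictures are saved under pics/ and viewed, at most 10 in all, crops included, and the job is handed in when it is done.

```bash
mkdir -p pics; ls
python3 - <<'E'
from bench import r
import cv2,numpy as np,pickle
s=r.sense();print(s)
for n in("top","side"):
    p=r.snapshot(n);pickle.dump(p,open(f"pics/{n}0.pkl","wb"));cv2.imwrite(f"pics/{n}0.png",np.array(p["pixels"])[:,:,::-1])
    print(n,{k:v for k,v in p.items() if k!="pixels"})
E
```

```text
pics
{'time': 0.0, 'joint_pos': array([ 7.19987438e+01,  7.51461036e+00,  8.53310600e+01,  3.52714428e-04,
        8.72623012e+01, -4.89454875e+00]), 'qd': array([-0.03351696,  0.08003056,  0.00362178,  0.02148602, -0.05091159,
        0.10851444]), 'joint_efforts': array([ 2.45843812e-04, -5.69420886e+01, -5.00535822e+01, -3.37044239e-04,
        1.49898708e-02, -7.72209773e-05]), 'tool_pos': array([135.87465093, 583.83074264, 230.23256805]), 'tcp_rot': array([-1.79892452e+02, -9.56334758e-03,  1.66893266e+02]), 'ft_force': array([-0.30181901, -1.16407943, -0.50572516]), 'wrist_torque': array([-0.00323001,  0.02738575,  0.03765153]), 'grip_force': 0.0, 'finger_gap': 85.81742359438032}
top {'fx': 424.9048379452333, 'fy': 424.9048379452333, 'cx': 320.2800185963606, 'cy': 201.55879825976524, 'world_to_cam': array([[ 9.39009715e-05, -9.99962304e-01, -8.68227049e-03,
        -7.12578674e+01],
       [ 9.84278176e-01, -1.44108664e-03,  1.76619353e-01,
        -4.05976170e+02],
       [-1.76625207e-01, -8.56235409e-03,  9.84240937e-01,
        -7.86542932e+02],
       [ 0.00000000e+00,  0.00000000e+00,  0.00000000e+00,
         1.00000000e+00]])}
side {'fx': 473.0940653030374, 'fy': 473.0940653030374, 'cx': 319.2613573485236, 'cy': 199.64177717711638, 'world_to_cam': array([[ 8.28800312e-01, -5.59483864e-01, -8.23703133e-03,
        -3.85985757e+02],
       [ 4.20951542e-01,  6.13749836e-01,  6.67915368e-01,
        -1.65042241e+02],
       [-3.68632394e-01, -5.57035856e-01,  7.44191651e-01,
        -9.04189814e+02],
       [ 0.00000000e+00,  0.00000000e+00,  0.00000000e+00,
         1.00000000e+00]])}
```

View pics/top0.png

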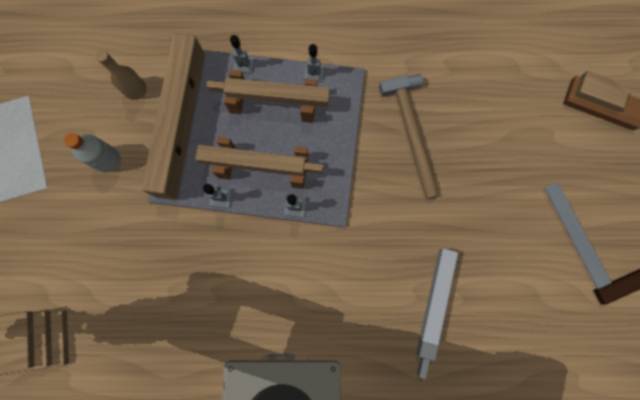

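View pics/side0.png

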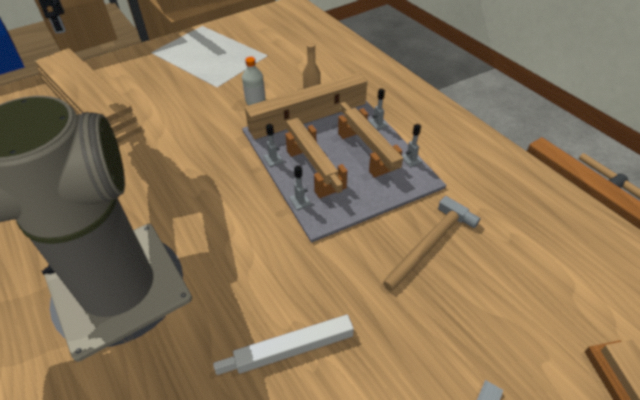

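The top view shows the leg at left (175,110). The wrong rail is the lower one, with its end at (198,153) and its tenon tip at (322,167). The mate is above it, with its tenon at (208,85). The white look-alike is at (438,310).

```bash
cat > h.py <<'E'
import numpy as np,cv2,pickle
from scipy.spatial.transform import Rotation as R
def ray(p,T,px,z):
    """pixels -> world points on plane z; T = world_to_cam"""
    out=[];C=np.linalg.inv(T)
    for u,v in px:
        d=C[:3,:3]@np.array([(u-p["cx"])/p["fx"],-(v-p["cy"])/p["fy"],-1.]);o=C[:3,3]
        out.append((o+d*(z-o[2])/d[2])[:2])
    return np.array(out)
def proj(p,T,X):
    c=T[:3,:3]@np.asarray(X,float)+T[:3,3];return np.array([p["cx"]-p["fx"]*c[0]/c[2],p["cy"]+p["fy"]*c[1]/c[2]])
def toolT(s):
    A=np.eye(4);A[:3,:3]=R.from_euler("xyz",s["tcp_rot"],degrees=True).as_matrix();A[:3,3]=s["tool_pos"];return A
E
python3 - <<'E'
from h import *
p=pickle.load(open("pics/top0.pkl","rb"));T=p["world_to_cam"]
c=ray(p,T,[(366,69),(347,226),(150,205)],12);print("corners",c.round(1))
ex=c[0]-c[1];ey=c[2]-c[1];print("len",np.linalg.norm(ex),np.linalg.norm(ey),"yaw",np.degrees(np.arctan2(-ex[0]*0+ex[1],ex[0])),np.degrees(np.arctan2(-ey[0],ey[1])))
print("board centre",(c[0]+c[2])/2)
e=ray(p,T,[(198,153),(322,167)],72);print("rail ends",e.round(1),np.linalg.norm(e[0]-e[1]),e.mean(0),np.degrees(np.arctan2(-(e[0]-e[1])[0],(e[0]-e[1])[1])))
E
```

```text
corners [[ 694.  -167.7]
 [ 361.2 -124. ]
 [ 403.7  268.7]]
len 335.68837097472357 394.9506311876619 yaw -7.4806209888889965 -6.182778232482542
board centre [548.86808189  50.47844041]
rail ends [[493.1 159.6]
 [465.3 -75.1]] 236.30224376523336 [479.22440758  42.25937996] -6.76467769632754
```

```bash
cat >> h.py <<'E'
def go(tgt,yaw):
    """print total shift (in the present tool axes) and tool-z turn to a world target with tool down"""
    from bench import r
    s=r.sense();A=toolT(s);d=A[:3,:3].T@(np.array(tgt)-A[:3,3])
    w=R.from_matrix(A[:3,:3].T@R.from_euler("xyz",[180,0,yaw],degrees=True).as_matrix()).as_rotvec(degrees=True)
    print("t",round(s["time"],2),"pos",s["tool_pos"].round(1),"rot",s["tcp_rot"].round(1),"j",s["joint_pos"].round(0),"shift",d.round(1),"turn",w.round(1),"F",s["ft_force"].round(1),"gap",round(s["finger_gap"],1))
E
python3 -c "
from h import *;from bench import r
go([479,43,300],83.2)
print(r.snapshot('wrist')['hand_eye'].round(2))"
python3 -m jog '[[0,0,0,-32,-32,-5,-1],[0,0,0,-32,-32,-5,-1],[0,0,0,-32,-32,-5,-1],[0,0,0,-32,-32,-5,-1],[0,0,0,-32,-32,-5,-1]]'
```

```text
t 0.1 pos [135.9 583.9 230.3] rot [-179.9   -0.   166.9] j [72.  8. 85. -0. 87. -5.] shift [-456.8 -449.1  -69. ] turn [-0.1  0.1 83.7] F [ 0.2  0.5 -1.2] gap 85.2
[[-0.000e+00  9.600e-01  2.900e-01  7.379e+01]
 [ 1.000e+00  0.000e+00 -0.000e+00 -7.000e-02]
 [-0.000e+00  2.900e-01 -9.600e-01 -1.423e+02]
 [ 0.000e+00  0.000e+00  0.000e+00  1.000e+00]]
time: 0.65
tool_pos: [256.0, 390.6, 256.1]
tcp_rot: [-180.0, -0.0, 166.9]
ft_force: [1.8, 0.2, 0.5]
finger_gap: 85.7
grip_force: 0.0
```

```bash
python3 -m jog '[[0,0,0,-32,-32,-5,-1],[0,0,0,-32,-32,-5,-1],[0,0,0,-32,-32,-5,-1],[0,0,0,-32,-32,-5,-1],[0,0,0,-32,-32,-5,-1]]' | head -3
python3 -m jog '[[0,0,0,-32,-32,-5,-1],[0,0,0,-32,-32,-5,-1],[0,0,0,-32,-32,-5,-1],[0,0,0,-32,-32,-5,-1],[0,0,8.4,0,0,0,-1]]'| head -3
python3 -m jog '[[0,0,8.4,0,0,0,-1],[0,0,8.4,0,0,0,-1],[0,0,8.4,0,0,0,-1],[0,0,8.4,0,0,0,-1],[0,0,8.4,0,0,0,-1]]'| head -3
python3 -m jog '[[0,0,8.4,0,0,0,-1],[0,0,8.4,0,0,0,-1],[0,0,8.4,0,0,0,-1],[0,0,8.4,0,0,0,-1],[0,0,0,0,0,0,-1]]'| head -3
python3 - <<'E'
from h import *;from bench import r
go([479,43,300],83.2)
s=r.sense();p=r.snapshot("wrist");pickle.dump((s,p),open("pics/w1.pkl","wb"));cv2.imwrite("pics/w1.png",np.array(p["pixels"])[:,:,::-1])
print(p["fx"],p["cx"],p["cy"],[k for k in p])
E
```

```text
time: 1.15
tool_pos: [375.6, 198.4, 281.4]
tcp_rot: [180.0, 0.0, 166.9]
time: 1.65
tool_pos: [472.6, 41.9, 301.3]
tcp_rot: [-179.9, 0.1, 158.4]
time: 2.15
tool_pos: [470.6, 46.4, 301.0]
tcp_rot: [-180.0, -0.0, 116.1]
time: 2.65
tool_pos: [470.6, 46.4, 301.0]
tcp_rot: [-180.0, 0.0, 82.7]
t 2.65 pos [470.6  46.4 301. ] rot [-180.     0.    82.7] j [ -1. -14.  98.  -0.  95.   7.] shift [-2.3  8.8  1. ] turn [-0.   0.  -0.5] F [ 0.2 -0.2 -0.4] gap 85.4
325.9607768770376 312.7957110631406 201.41666471638462 ['pixels', 'fx', 'fy', 'cx', 'cy', 'hand_eye']
```

View pics/w1.png

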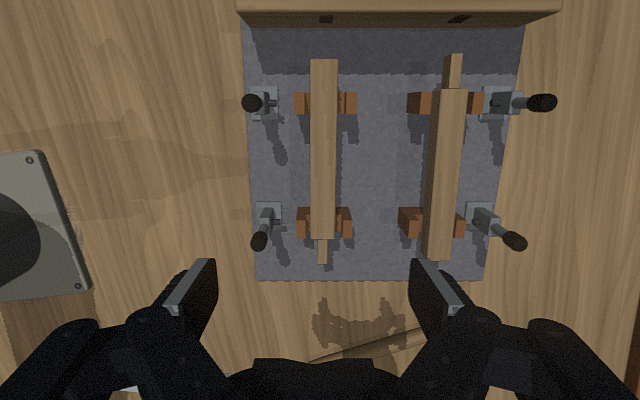

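The wrist view shows the target rail with its butt end at (323,59) and tenon tip at (322,264). Its saddles are at about (326,103) and (324,222). I'll enlarge this area for edges.

Run:
```python
import cv2
i=cv2.imread("pics/w1.png")[40:290,250:400]
cv2.imwrite("pics/w1c.png",cv2.convertScaleAbs(cv2.resize(i[:, :],None,fx=2.4*1,fy=2.4,interpolation=cv2.INTER_CUBIC),alpha=1.3))
```

```text
(no output)
```

View pics/w1c.png

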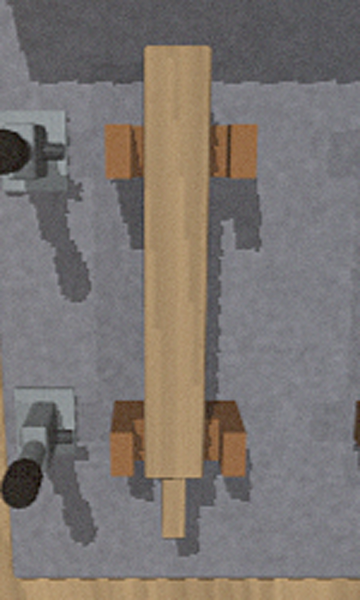

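```bash
cat >> h.py <<'E'
def wcam(s,p): return np.linalg.inv(toolT(s)@p["hand_eye"])
E
python3 - <<'E'
from h import *
s,p=pickle.load(open("pics/w1.pkl","rb"));T=wcam(s,p)
cr=lambda L:[(250+(x+.5)/2.4-.5,40+(y+.5)/2.4-.5) for x,y in L]
f=ray(p,T,cr([(106,125),(257,125),(257,178),(106,178)]),67)
n=ray(p,T,cr([(111,432),(246,432),(246,476),(111,476)]),67)
print("far",f.round(1).tolist(),"near",n.round(1).tolist())
fm,nm=f.mean(0),n.mean(0);d=fm-nm;print("station mid",((fm+nm)/2).round(1),"sep",np.linalg.norm(d),"yaw",np.degrees(np.arctan2(-d[0],d[1])))
b=ray(p,T,cr([(144,46),(211,46),(202,478),(146,478)]),75);t=ray(p,T,cr([(163,538),(184,538)]),72)
B=b[:2].mean(0);E=t.mean(0);S=b[2:].mean(0);print("rail butt",B,"shoulder",S,"tip",E,"len",np.linalg.norm(B-E),np.linalg.norm(B-S),"mid",(B+E)/2,"w",np.linalg.norm(b[0]-b[1]),"yaw",np.degrees(np.arctan2(-(B-S)[0],(B-S)[1])))
E
```

```text
far [[461.2, 133.4], [529.5, 124.7], [527.4, 101.4], [457.8, 110.3]] near [[442.3, -14.3], [510.8, -23.1], [508.6, -47.3], [438.9, -38.4]]
station mid [484.6  43.3] sep 149.4067262574257 yaw -7.244649708639227
rail butt [497.06426715 161.3889529 ] shoulder [471.45526066 -40.2119828 ] tip [467.06019395 -75.47930486] len 238.7610017157855 203.22095976439053 mid [482.06223055  42.95482402] w 29.09864728714822 yaw -7.239407840384987
```

```bash
python3 -m jog '[[0,0,0,-1.9,11.7,30,-1],[0,0,0,0,0,50,-1],[0,0,0,0,0,50,-1],[0,0,0,0,0,40,-1],[0,0,0,0,0,30,-1]]' | head -4
python3 -m jog '[[0,0,0,0,0,25,-1],[0,0,0,0,0,18,-1],[0,0,0,0,0,10,-1],[0,0,0,0,0,0,-1]]'
python3 -c "
from h import *
go([482,43,48],82.8)"
```

```text
time: 3.2
tool_pos: [480.3, 43.1, 98.0]
tcp_rot: [-179.8, 0.0, 83.2]
ft_force: [-0.1, -0.0, -0.0]
time: 3.6
tool_pos: [480.9, 43.1, 46.9]
tcp_rot: [-179.8, 0.0, 83.0]
ft_force: [-0.7, 0.1, -0.2]
finger_gap: 85.7
grip_force: 0.0
t 3.6 pos [480.9  43.1  46.9] rot [-179.8    0.    83. ] j [ -1.  -0. 114.   0.  67.   6.] shift [ 0.   1.1 -1.1] turn [-0.2  0.   0.2] F [-0.7  0.1 -0.2] gap 85.7
```

Close at 50 N, then lift.

```bash
python3 -m jog '[[0,0,0,0,1,0,1],[0,0,0,0,0,0,1],[0,0,0,0,0,0,1],[0,0,0,0,0,0,1],[0,0,0,0,0,0,1]]' 50
python3 -m jog '[[0,0,0,0,0,0,1],[0,0,0,0,0,0,1],[0,0,0,0,0,-8,1],[0,0,0,0,0,-20,1],[0,0,0,0,0,-20,1]]'
```

```text
time: 4.1
tool_pos: [484.0, 43.0, 49.3]
tcp_rot: [179.9, -0.0, 82.9]
ft_force: [-0.7, -0.1, 5.8]
finger_gap: 29.2
grip_force: 50.8
time: 4.6
tool_pos: [482.3, 43.0, 96.5]
tcp_rot: [-179.9, 0.0, 82.9]
ft_force: [0.4, 0.6, -1.5]
finger_gap: 29.4
grip_force: 49.8
```

```bash
python3 -m jog '[[0,0,0,0,0,-30,1],[0,0,0,0,0,-40,1],[0,0,0,0,0,-35,1],[0,0,-5,0,0,0,1],[0,0,-8.5,0,0,0,1]]'|head -3
python3 -m jog '[[0,0,-8.5,0,0,0,1],[0,0,-8.5,0,0,0,1],[0,0,-8.5,0,0,0,1],[0,0,-8.5,0,0,0,1],[0,0,-8.5,0,0,0,1]]'|head -3
python3 -m jog '[[0,0,-8.5,0,0,0,1],[0,0,-8.5,0,0,0,1],[0,0,-8.5,0,0,0,1],[0,0,-4,0,0,0,1],[0,0,0,0,0,0,1]]'
python3 - <<'E'
from h import *
go([560,-410,200],168)
p=pickle.load(open("pics/top0.pkl","rb"))
print("hammer handle, head right, saw tip, saw hi",ray(p,p["world_to_cam"],[(432,195),(425,82),(548,187),(405,100)],10).round(0).tolist())
print([proj(p,p["world_to_cam"],x).round() for x in([560,-410,0],[677,-435,0],[443,-385,0])])
E
```

```text
time: 5.1
tool_pos: [484.0, 43.0, 203.4]
tcp_rot: [179.8, 0.0, 96.6]
time: 5.6
tool_pos: [482.8, 43.0, 201.4]
tcp_rot: [-180.0, -0.0, 139.2]
time: 6.1
tool_pos: [482.9, 43.0, 201.4]
tcp_rot: [-180.0, -0.0, 168.5]
ft_force: [-0.0, 0.8, -1.2]
finger_gap: 28.8
grip_force: 49.8
t 6.1 pos [482.9  43.  201.4] rot [-180.    -0.   168.5] j [ -1. -10. 105.   0.  84. -79.] shift [-166.2 -428.4    1.3] turn [-0.  -0.   0.5] F [-0.   0.8 -1.2] gap 28.8
hammer handle, head right, saw tip, saw hi [[424.0, -295.0], [665.0, -291.0], [439.0, -527.0], [625.0, -248.0]]
[array([483., 131.]), array([492.,  79.]), array([475., 186.])]
```

```bash
python3 -m jog '[[0,0,0,-8,-21,0,1],[0,0,0,-16,-42,0,1],[0,0,0,-16,-42,0,1],[0,0,0,-17,-43,0,1],[0,0,0,-17,-43,0,1]]'|head -3
python3 -m jog '[[0,0,0,-17,-43,0,1],[0,0,0,-17,-43,0,1],[0,0,0,-17,-43,0,1],[0,0,0,-17,-43,0,1],[0,0,0,-16,-42,5,1]]'|head -3
python3 -m jog '[[0,0,0,-8,-21,20,1],[0,0,0,0,0,40,1],[0,0,0,0,0,40,1],[0,0,0,0,0,40,1],[0,0,0,0,0,25,1]]'|head -3
python3 -m jog '[[0,0,0,0,0,13,1],[0,0,0,0,0,0,1]]'
python3 -c "
from h import *
go([560,-410,3],168)"
```

```text
time: 6.6
tool_pos: [517.1, -160.7, 201.5]
tcp_rot: [180.0, 0.0, 168.3]
time: 7.1
tool_pos: [556.7, -387.7, 197.0]
tcp_rot: [-180.0, 0.1, 168.2]
time: 7.6
tool_pos: [557.9, -406.2, 26.8]
tcp_rot: [179.8, -0.3, 168.2]
time: 7.8
tool_pos: [558.6, -406.4, 15.7]
tcp_rot: [179.9, -0.2, 168.3]
ft_force: [-0.0, 0.3, -2.1]
finger_gap: 28.9
grip_force: 49.9
t 7.8 pos [ 558.6 -406.4   15.7] rot [179.9  -0.2 168.3] j [ -40.   32.   79.   -0.   70. -119.] shift [-2.2 -3.2 12.7] turn [ 0.1 -0.2  0.3] F [-0.   0.3 -2.1] gap 28.9
```

```bash
python3 -m jog '[[0,0,0,0,0,5,1],[0,0,0,0,0,4,1],[0,0,0,0,0,0,1]]'|sed -n '2p;4p'
python3 -m jog '[[0,0,0,0,0,2,1],[0,0,0,0,0,0,1]]'|sed -n '2p;4p'
```

```text
tool_pos: [560.6, -408.2, 10.4]
ft_force: [-1.1, -0.1, -1.9]
tool_pos: [560.2, -407.8, 7.7]
ft_force: [-0.5, -0.4, -1.8]
```

```bash
python3 -m jog '[[0,0,0,0,0,2,1],[0,0,0,0,0,0,1]]'|sed -n '2p;4p'
python3 -m jog '[[0,0,0,0,0,1.5,1],[0,0,0,0,0,0,1]]'|sed -n '2p;4p'
```

```text
tool_pos: [559.9, -407.6, 5.1]
ft_force: [0.5, -0.9, -1.3]
tool_pos: [560.2, -407.9, 4.5]
ft_force: [-2.4, 0.8, 4.0]
```

```bash
python3 -m jog '[[0,0,0,0,0,0,-1],[0,0,0,0,0,0,-1],[0,0,0,0,0,0,-1],[0,0,0,0,0,-15,-1],[0,0,0,0,0,-40,-1]]'
for i in 1; do :; done
python3 -m jog '[[0,0,8.5,0,0,-10,-1],[0,0,8.5,0,0,0,-1],[0,0,8.5,0,0,0,-1],[0,0,8.5,0,0,0,-1],[0,0,8.5,0,0,0,-1]]'|head -3
python3 -m jog '[[0,0,8.5,0,0,0,-1],[0,0,8.5,0,0,0,-1],[0,0,8.5,0,0,0,-1],[0,0,8.5,0,0,0,-1],[0,0,8.5,0,0,0,-1]]'|head -3
python3 -m jog '[[0,0,8.5,0,0,0,-1],[0,0,8.5,0,0,0,-1],[0,0,8.5,0,0,0,-1],[0,0,8.5,0,0,0,-1],[0,0,8.5,0,0,0,-1]]'|head -3
python3 -m jog '[[0,0,8.5,0,0,0,-1],[0,0,8.5,0,0,0,-1],[0,0,8.5,0,0,0,-1],[0,0,8.5,0,0,0,-1],[0,0,8.5,0,0,0,-1]]'|head -3
python3 -m jog '[[0,0,8.5,0,0,0,-1],[0,0,1.5,0,0,0,-1],[0,0,0,0,0,0,-1]]'|head -3
python3 - <<'E'
from h import *;from bench import r
go([560,-408,5],-11.7)
p=r.snapshot("top");pickle.dump(p,open("pics/top1.pkl","wb"));cv2.imwrite("pics/top1.png",cv2.resize(np.array(p["pixels"])[30:230,400:600,::-1],None,fx=2.5,fy=2.5))
E
```

```text
time: 9.2
tool_pos: [557.1, -405.3, 54.8]
tcp_rot: [179.8, -0.5, 168.4]
ft_force: [0.4, 0.1, 0.6]
finger_gap: 85.6
grip_force: 0.0
time: 9.7
tool_pos: [560.4, -408.0, 70.3]
tcp_rot: [180.0, 0.1, 125.5]
time: 10.2
tool_pos: [560.4, -408.0, 70.2]
tcp_rot: [179.9, 0.0, 83.0]
time: 10.7
tool_pos: [560.4, -408.0, 70.3]
tcp_rot: [179.9, -0.0, 40.5]
time: 11.2
tool_pos: [560.4, -408.0, 70.3]
tcp_rot: [180.0, -0.1, -2.0]
time: 11.5
tool_pos: [560.3, -407.9, 69.7]
tcp_rot: [180.0, -0.0, -11.4]
t 11.5 pos [ 560.3 -407.9   69.7] rot [180.   -0.  -11.4] j [-40.  28.  77.  -0.  74.  61.] shift [-0.3  0.1 64.7] turn [ 0.  -0.   0.3] F [0.1 0.4 0.3] gap 85.2
```

View pics/top1.png

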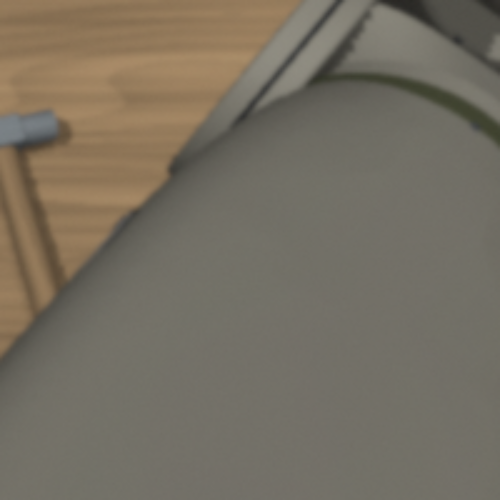

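The arm hides the rail from the top camera. The rail was released exactly here, so I'll go back down and grasp it.

```bash
python3 -m jog '[[0,0,0.3,0,0,20,-1],[0,0,0,0,0,25,-1],[0,0,0,0,0,14,-1],[0,0,0,0,0,5,-1],[0,0,0,0,0,0,-1]]' |sed -n '2p;4p'
python3 -m jog '[[0,0,0,0,0,0,1],[0,0,0,0,0,0,1],[0,0,0,0,0,0,1],[0,0,0,0,0,0,1],[0,0,0,0,0,0,1]]' 50
python3 -m jog '[[0,0,0,0,0,0,1],[0,0,0,0,0,0,1],[0,0,0,0,0,-8,1],[0,0,0,0,0,-20,1],[0,0,0,0,0,-30,1]]'
python3 -m jog '[[0,0,0,0,0,-40,1],[0,0,0,0,0,-50,1],[0,0,0,0,0,-40,1],[0,0,0,0,0,-10,1],[0,0,0,0,0,0,1]]'
python3 - <<'E'
from h import *;from bench import r
go([484.6,43.3,200],82.76)
s=r.sense();p=r.snapshot("wrist");pickle.dump((s,p),open("pics/w2.pkl","wb"));cv2.imwrite("pics/w2.png",np.array(p["pixels"])[:,:,::-1])
E
```

```text
tool_pos: [559.5, -407.3, 4.0]
ft_force: [0.1, 0.3, 0.2]
time: 12.55
tool_pos: [560.6, -408.1, 5.8]
tcp_rot: [180.0, -0.1, -11.9]
ft_force: [-0.1, 1.0, 3.7]
finger_gap: 29.3
grip_force: 51.5
time: 13.05
tool_pos: [558.0, -406.1, 60.4]
tcp_rot: [-179.8, 0.3, -11.9]
ft_force: [-0.5, -0.4, -1.9]
finger_gap: 29.1
grip_force: 50.8
time: 13.55
tool_pos: [561.0, -408.5, 205.8]
tcp_rot: [179.9, -0.2, -11.9]
ft_force: [-0.6, 0.4, -1.0]
finger_gap: 29.2
grip_force: 50.9
t 13.55 pos [ 561.  -408.5  205.8] rot [179.9  -0.2 -11.9] j [-40.  22.  70.  -0.  87.  62.] shift [-168.  -426.4    4.2] turn [  0.3  -0.1 -94.7] F [-0.6  0.4 -1. ] gap 29.2
```

View pics/w2.png

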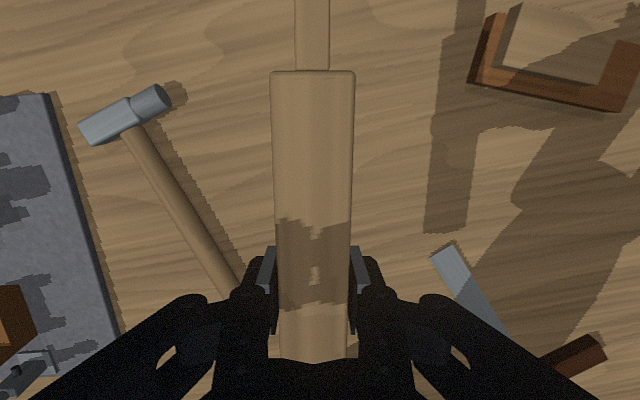

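The tenon now points along tool +x, with the shoulder edge at row 71 (x 272 to 354). I'll check the grip offset, then carry the rail back.

```bash
python3 - <<'E'
from h import *
s,p=pickle.load(open("pics/w2.pkl","rb"));T=np.linalg.inv(p["hand_eye"])
print(ray(p,T,[(272,71),(354,71)],-25.5))
E
python3 -m jog '[[0,0,0,-8,-21,0,1],[0,0,0,-16,-42,0,1],[0,0,0,-17,-43,0,1],[0,0,0,-17,-43,0,1],[0,0,0,-17,-43,0,1]]'|head -3
python3 -m jog '[[0,0,0,-17,-43,0,1],[0,0,0,-17,-43,0,1],[0,0,0,-17,-43,0,1],[0,0,0,-17,-43,0,1],[0,0,0,-16,-42,0,1]]'|head -3
python3 -m jog '[[0,0,-5,-9,-20,0,1],[0,0,-8.5,0,0,0,1],[0,0,-8.5,0,0,0,1],[0,0,-8.5,0,0,0,1],[0,0,-8.5,0,0,0,1]]'|head -3
python3 -m jog '[[0,0,-8.5,0,0,0,1],[0,0,-8.5,0,0,0,1],[0,0,-8.5,0,0,0,1],[0,0,-8.5,0,0,0,1],[0,0,-8.5,0,0,0,1]]'|head -3
python3 -m jog '[[0,0,-8.5,0,0,0,1],[0,0,-4.7,0,0,0,1],[0,0,0,0,0,0,1]]'
python3 -c "
from h import *
go([484.6,43.3,110],82.76)"
```

```text
[[ 84.68227799 -13.55868338]
 [ 84.66263394  13.81980441]]
time: 14.1
tool_pos: [523.8, -201.9, 198.8]
tcp_rot: [-179.9, 0.3, -11.9]
time: 14.6
tool_pos: [485.6, 24.2, 199.3]
tcp_rot: [180.0, 0.3, -11.9]
time: 15.1
tool_pos: [481.5, 44.0, 199.3]
tcp_rot: [-179.8, 0.3, 27.5]
time: 15.6
tool_pos: [481.6, 43.8, 199.2]
tcp_rot: [-179.7, 0.1, 69.9]
time: 15.9
tool_pos: [481.7, 43.8, 199.6]
tcp_rot: [-179.7, 0.0, 82.9]
ft_force: [-0.2, -0.2, -1.8]
finger_gap: 28.6
grip_force: 50.8
t 15.9 pos [481.7  43.8 199.6] rot [-179.7    0.    82.9] j [ -1. -10. 105.  -0.  84.   6.] shift [-0.1  3.4 89.5] turn [-0.3  0.   0.1] F [-0.2 -0.2 -1.8] gap 28.6
```

```bash
python3 -m jog '[[-0.3,0,0,0,3,20,1],[0,0,0,0,0,40,1],[0,0,0,0,0,35,1],[0,0,0,0,0,20,1],[0,0,0,0,0,10,1]]'|head -3
python3 -m jog '[[0,0,0,0,0,10,1],[0,0,0,0,0,5,1],[0,0,0,0,0,0,1]]'
python3 -c "
from h import *
go([484.6,43.3,50],82.76)"
```

```text
time: 16.4
tool_pos: [483.7, 43.4, 73.4]
tcp_rot: [-179.9, 0.0, 82.6]
time: 16.7
tool_pos: [487.2, 43.3, 62.7]
tcp_rot: [179.7, 0.0, 82.8]
ft_force: [-0.3, 0.7, -0.1]
finger_gap: 29.2
grip_force: 50.8
t 16.7 pos [487.2  43.3  62.7] rot [179.7   0.   82.8] j [ -1.  -1. 113.  -0.  68.   6.] shift [-0.4 -2.6 12.7] turn [0.3 0.  0. ] F [-0.3  0.7 -0.1] gap 29.2
```

```bash
python3 -m jog '[[0,0,0,0,0,4,1],[0,0,0,0,0,2,1],[0,0,0,0,0,0,1],[0,0,0,0,0,0,1]]'|sed -n '2,4p'
python3 -m jog '[[0,0,0,0,0,1.5,1],[0,0,0,0,0,0,1],[0,0,0,0,0,0,1]]'|sed -n '2,4p'
```

```text
tool_pos: [487.4, 43.3, 57.1]
tcp_rot: [179.7, -0.0, 82.8]
ft_force: [0.2, 0.3, -1.4]
tool_pos: [487.1, 43.3, 55.3]
tcp_rot: [179.7, 0.0, 82.8]
ft_force: [-0.6, -0.2, -1.4]
```

```bash
python3 -m jog '[[0.3,0,0,0,-2.4,2,1],[0,0,0,0,0,1.5,1],[0,0,0,0,0,0,1],[0,0,0,0,0,0,1]]'|sed -n '2,4p'
python3 -m jog '[[0,0,0,0,0,1,1],[0,0,0,0,0,0,1],[0,0,0,0,0,0,1]]'|sed -n '2,4p'
```

```text
tool_pos: [484.7, 43.7, 51.7]
tcp_rot: [-180.0, -0.0, 82.8]
ft_force: [0.7, -0.3, -1.0]
tool_pos: [484.8, 43.6, 50.8]
tcp_rot: [180.0, 0.0, 82.8]
ft_force: [-0.1, 0.3, -1.2]
```

```bash
python3 -m jog '[[0,0,0,0,0,1.2,1],[0,0,0,0,0,0,1],[0,0,0,0,0,0,1]]'|sed -n '2,4p'
python3 -m jog '[[0,0,0,0,0,0.8,1],[0,0,0,0,0,0,1],[0,0,0,0,0,0,1]]'|sed -n '2,4p'
```

```text
tool_pos: [484.9, 43.6, 50.7]
tcp_rot: [-180.0, 0.0, 82.8]
ft_force: [-7.2, -0.1, 11.7]
tool_pos: [484.9, 43.6, 50.7]
tcp_rot: [-180.0, 0.0, 82.8]
ft_force: [-10.5, 0.4, 19.4]
```

Seated. I'll ease off, release, retreat and look.

```bash
python3 -m jog '[[0,0,0,0,0,-1.5,1],[0,0,0,0,0,0,1],[0,0,0,0,0,0,-1],[0,0,0,0,0,0,-1],[0,0,0,0,0,0,-1]]'
python3 -m jog '[[0,0,0,0,0,0,-1],[0,0,0,0,0,-15,-1],[0,0,0,0,0,-35,-1],[0,0,0,0,0,-50,-1],[0,0,0,0,0,-50,-1]]'|sed -n '2,4p'
python3 -m jog '[[0,0,0,0,0,-50,-1],[0,0,0,0,0,-50,-1],[0,0,0,0,0,0,-1],[0,0,0,0,0,0,-1]]'|sed -n '1,4p'
python3 - <<'E'
from h import *;from bench import r
s=r.sense();p=r.snapshot("wrist");pickle.dump((s,p),open("pics/w3.pkl","wb"))
i=np.array(p["pixels"])[:,:,::-1];cv2.imwrite("pics/w3c.png",cv2.convertScaleAbs(cv2.resize(i[20:270,230:530],None,fx=2.4,fy=2.4,interpolation=cv2.INTER_CUBIC),alpha=1.3))
E
```

```text
time: 19.2
tool_pos: [484.7, 43.6, 50.1]
tcp_rot: [-180.0, 0.0, 82.8]
ft_force: [-0.4, 0.3, -0.4]
finger_gap: 71.6
grip_force: 0.0
tool_pos: [483.9, 43.6, 201.2]
tcp_rot: [-179.9, 0.0, 82.8]
ft_force: [1.1, 0.4, 0.6]
time: 20.1
tool_pos: [485.8, 43.6, 302.0]
tcp_rot: [179.8, -0.0, 82.8]
ft_force: [0.2, -1.0, -0.5]
```

View pics/w3c.png

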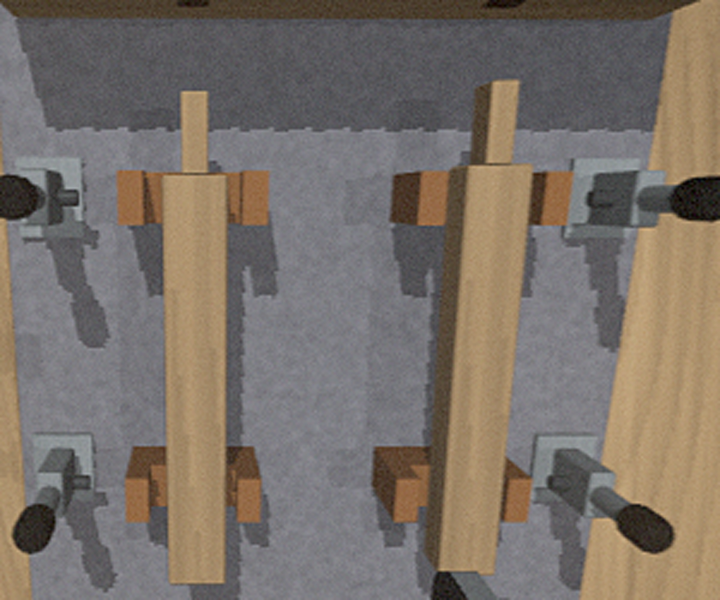

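Both rails now lie with their tenons to the leg (tips at (194,91) and (505,80) in the crop). I'll check that the turned rail is centred.

Run:
```python
from h import *
s,p=pickle.load(open("pics/w3.pkl","rb"));T=wcam(s,p)
cr=lambda L:[(230+(x+.5)/2.4-.5,20+(y+.5)/2.4-.5) for x,y in L]
f=ray(p,T,cr([(118,170),(268,170),(268,224),(118,224)]),67).mean(0)
n=ray(p,T,cr([(126,479),(260,479),(260,521),(126,521)]),67).mean(0)
a=ray(p,T,cr([(181,91),(207,91)]),72).mean(0);b=ray(p,T,cr([(170,583),(224,583)]),75).mean(0)
u=(f-n)/np.linalg.norm(f-n);o=(a+b)/2-(f+n)/2
print("len",np.linalg.norm(a-b),"along",o@u,"across",o@[u[1],-u[0]],"angle",np.degrees(np.arctan2(*(a-b))-np.arctan2(*u)))
```

```text
len 237.64830149016515 along 0.6443496934930794 across 1.2810107218355167 angle -0.40219705460032523
```

```bash
python3 -c "
from bench import r
print(r.hand_in())"
```

```text
the job is handed in; nothing more can be done
None
```

The wrong-way rail is turned end for end and back in its own saddles, same face up, tenon toward the leg and about 1 mm off centre. I saw no contact with the clamps or the other rail, and handed the job in at about 20 s.

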